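# Close the gap in a slat-top welding frame

## Robot

A 7-joint arm with a two-finger parallel gripper is mounted at the origin on the work surface. World frame = base frame: x ahead of the robot, y to its left, z up, the work surface at z = 0. Lengths are in m, angles in rad, forces in N, time in s.
With the tool pointing down it reaches from about 0.425 to 0.95 m from the base axis. Payload 4.7 kg.
Tool frame: the origin (TCP) lies between the finger pads; the fingertips stand 25 mm ahead of it and the grasp point (between the pads) lies 6 mm ahead of it; z points along the fingers, y is the line along which they close (so a half turn about z gives the same grasp; the last joint's range is limited). The gripper opens to 85 mm and grips with 20 to 120 N. Pads are 22 mm wide; open, the fingers measure 114 mm over their backs; the gripper's body (76 mm by 85 mm) begins 54 mm behind the grasp point. The pads swing forward as they close: fully open they stand 13 mm farther back than shut.
Start: joints at [1.204, 0.469, -0.049, 1.532, 0.024, 1.141, -0.082], TCP at [0.224, -0.637, 0.229] pointing down, gripper open.
Joint ranges: [-2.59, 2.59], [-0.33, 1.99], [-1.39, 1.29], [0.1, 2.45], [-1.04, 4.18], [0.21, 1.99], [-2.66, 2.66]. Speed limits (rad/s): [2.57, 2.57, 3.14, 3.14, 3.14, 3.14, 3.14].

## Interface

Orientations are given as a 3x3 rotation matrix whose columns are the frame's x, y, z axes.
In Python, from rig import * gives the robot as it stands. Calls block until the motion is done:
- movep(position, orientation): joint-space move of the TCP to a pose.
- move_l(position, attitude=None, feed=0.15, until_force=None): straight line of the TCP; attitude=None keeps the orientation; feed is the mean speed in m/s. With until_force (N) it stops when the force on the tool has changed by that much, and returns True; else False.
- move_joints(angles): joint-space move.
- command_gripper(opening, newtons=None): finger opening in m; newtons is the grip in N (None keeps the last); returns when the fingers have stopped.
- sleep(seconds).
- inverse_kinematics(position, orientation): joint angles nearest the present ones, or None.
- sense(): the state.
- camera(name): name is "scene" or "top"; returns (picture, depth): 480x640x3 uint8, red, green, blue; 480x640 float32, m along the optical axis (not along the pixel's ray), 0 where there is no reading.
- camera_params(name): a dict with "K" (3x3 intrinsics, pixels), "position" and "rotation" of the camera in the world. Camera axes: x right, y down, z forward; pixel columns grow to the right and rows downward; lengths in m; the calibration is good to about 2 mm. A picture is of the moment at which its call begins. camera_params takes no time and is no camera call.
A pose or a line that the arm cannot do raises Unreachable and nothing moves.
- finish_job(): hands the job in; it is judged then, once.
The state is a dict: "time_s": time; "joint_pos": joint angles; "qd": joint speeds; "joint_efforts": joint torques, N m; "position": TCP position; "tcp_rot": TCP orientation; "wrist_force": force on the tool from outside, world axes, zero at the start; "ft_torque": the same for the moment, N m; "finger_gap": finger opening in m; "gripper_force": force on a finger pad.
Only numpy, scipy, OpenCV 4.12 (cv2) and the standard library are available. Lean on these libraries where they do the work, as an engineer would, in place of code of your own. Each camera call takes 0.05 s, during which the arm holds its last target. There are 200 camera calls.

## Task

Push the loose steel slat away along the two side rails of the blue welding frame until it drops into the empty pair of notches and lies level with the slats already in place. Then swing the keeper with the red tab round over the end of that slat, as far as it goes, so that the slat is locked down. Only push with the fingers: do not pick the slat up, and leave everything else where it is.

Things in the scene. Friction and masses are not known exactly. Their poses are not given: they have to be found in the camera images.
- frame: Fixed blue frame, 444 mm (its x) by 293 mm. Origin: on the bench, mid width; x runs along the rails away from the robot, y left, z up. Side tubes |y| 116.5 to 146.5 mm, near cross tube x -200 to -170, all 49 mm high. Inside them dark rails |y| 91.5 to 116.5, tops at 45 mm. Two fixed slats at x 106 to 210, tops at 47 mm. In front of them, between the rails, the frame is open down to the bench.
- notch (a point): Centre of the empty pair of notches, midway between the rails, at the height of the notch floors (37 mm above the bench); at x = 75, y = 0 in the frame, axes as the frame's. The notches are 54 mm long along x (x 48 to 102) and 8 mm deep, for the 50 mm slat; their seats are painted yellow.
- slat: Loose flat steel slat 50 (x) by 230 (y) by 10 mm, 0.55 to 0.9 kg, with three 16 mm holes. Lies across the rails 85 to 145 mm short of the notch, 1.5 mm of play at each end between the side tubes. Origin: centre of its underside, 45 mm above the bench on the rails, 37 mm in the notches. Slides at 2 to 7 N; its front edge tips into the notch first, its back edge drops last.
- slat_left (a point): Point on the underside of the loose slat, 105 mm to its +y end (left seen from the robot).
- slat_right (a point): Point on the underside of the loose slat, 105 mm to its -y end.
- keeper (a joint): Angle (rad) of the keeper, a steel turn-button 45 by 16 by 5 mm on a bolt on top of the left tube, with an upright red tab at its free end. 0: points along the frame's +x (parked); it grows clockwise seen from above up to its stop at 1.57, where it points to -y over the slat's end. Starts at -0.5 to 0.2. Stiff (0.04 N m), stays where left. It cannot pass over a slat that is not home.
- keeper_pivot (a point): On the axis of the keeper's bolt, 55 mm above the bench (x = 75, y = 131.5 in the frame).
- keeper_tab (a point): Middle of the keeper's upright red tab, 37 mm from the bolt's axis and 66 mm above the bench. The tab is 16 mm along the keeper, 6 mm thick, and reaches from 55 to 77 mm above the bench. When locked it stands over the slat near its left end.
- magnet: Red L-shaped welding magnet, 85 by 85 by 14 mm, lying on the two fixed slats; leave. Origin: centre of the underside of its square outline.
- nut: Brass coupling nut, 32 mm across, 25 mm high, standing on the fixed slats; leave. Origin: centre of its underside.
- hammer: Hammer lying on the bench beside the frame; leave. Its x runs along the handle towards the head.
- brush: Bench brush lying on the bench beside the frame; leave. Its x runs along the handle.
- spray: Yellow spray can, 62 mm across, 170 mm high; leave. Origin: centre of its underside.
- tin: Open copper-coloured cup, 80 mm across, 100 mm high; leave. Origin: centre of its underside.
- clamp: Copper-coloured C-clamp, about 120 by 75 mm and 20 mm high, with a steel screw, lying on the bench on the right; leave. Origin: middle of it, on the bench.
Things that resemble listed ones, but are neither listed nor needed, are in the scene too. There is more than one size of the slat; the job needs the larger.

How it is judged:
By the outcome, as a careful person would: the job done as asked, in the order asked, and still so for the second after the job is handed in, with the robot touching nothing.
It also fails if it takes over 48 s, if anything falls off the work surface, if the arm or the gripper's body presses on something with over 40 N, if the wrist force passes 120 N, or if a joint passes its speed limit or range.

## Working session

There is one attempt and no reset: what is moved stays moved. The work goes in short steps, each a Python script; the robot and the scene stay as the last script left them, time stands still between calls to the robot, and variables do not carry over. Pictures are saved under pics/ and viewed, at most 11 in all, crops included, and the job is handed in when it is done.

```bash
mkdir -p pics; ls; python3 - <<'E'
from rig import *
import cv2, numpy as np
for n in ("scene","top"):
    p,d=camera(n); cv2.imwrite(f"pics/{n}0.png",p[:,:,::-1]); np.savez(f"{n}0.npz",p=p,d=d)
    c=camera_params(n); print(n,c)
print(sense())
E
```

```text
pics
scene {'K': array([[583.63626359,   0.        , 324.54774727],
       [  0.        , 583.63626359, 237.25754452],
       [  0.        ,   0.        ,   1.        ]]), 'position': array([ 1.07531631, -1.03321043,  0.86967143]), 'rotation': array([[ 0.84183118,  0.32194842, -0.43320835],
       [ 0.53934367, -0.47098371,  0.69805641],
       [ 0.02070408, -0.82129383, -0.57012962]])}
top {'K': array([[560.17428705,   0.        , 323.24012898],
       [  0.        , 560.17428705, 244.27084978],
       [  0.        ,   0.        ,   1.        ]]), 'position': array([ 0.36218591, -0.09142224,  1.72068861]), 'rotation': array([[ 0.03010215, -0.9969397 ,  0.07214639],
       [-0.99954489, -0.02988162,  0.00413422],
       [-0.00196572, -0.07223801, -0.99738549]])}
{'time_s': 0.1, 'joint_pos': array([ 1.2041082 ,  0.46935561, -0.04860247,  1.53357965,  0.0240931 ,
        1.14100888, -0.08226707]), 'qd': array([-0.00070526, -0.00129344,  0.00115704, -0.0042141 , -0.00156276,
       -0.00056126,  0.0009594 ]), 'joint_efforts': array([ 6.21120034e-04, -5.11514139e+01, -4.70181322e-02, -2.38390696e+01,
        1.08352015e-02,  4.38101866e-03,  2.81394449e-05]), 'position': array([ 0.22353697, -0.63634423,  0.22786768]), 'tcp_rot': array([[ 9.43468132e-01,  3.31462638e-01, -6.34704289e-04],
       [ 3.31463242e-01, -9.43466694e-01,  1.64824235e-03],
       [-5.24915999e-05, -1.76544527e-03, -9.99998440e-01]]), 'wrist_force': array([0.30357735, 0.02360162, 0.2925687 ]), 'ft_torque': array([-0.01997552,  0.02707317, -0.04365584]), 'gripper_force': 0.0, 'finger_gap': 0.08533983179768452}
```

View pics/top0.png

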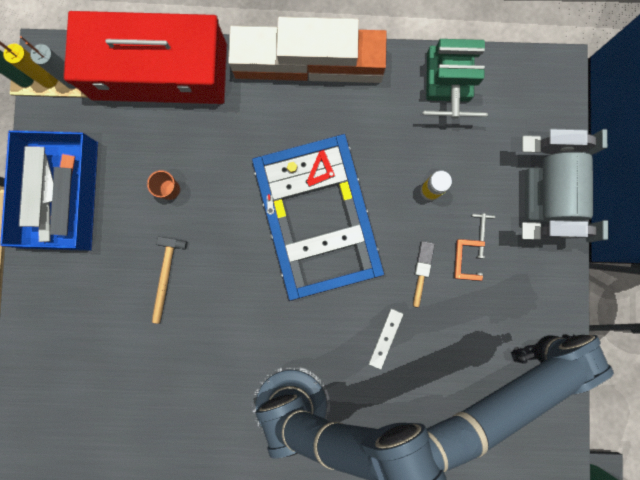

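View pics/scene0.png

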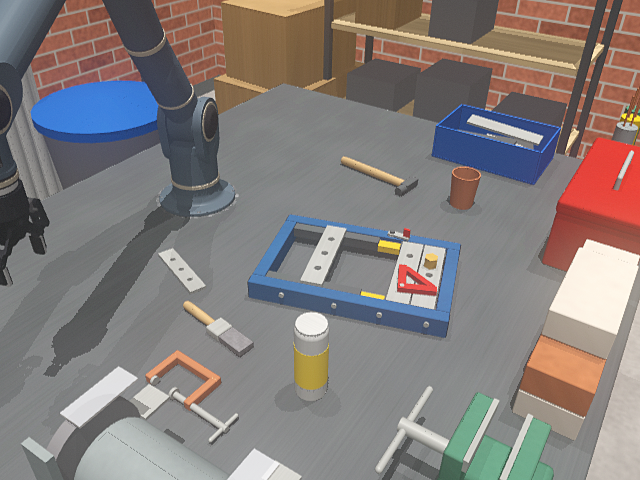

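Top view: the blue frame is at about (318,218). The candidate slats are the one lying across the rails at (325,243), a shorter one on the bench at (386,338), and one in the blue bin at (33,187). The slat at (325,243) is the one meant, because it lies on the rails and spans between the tubes. The keeper is at (270,205), the seats are yellow, and the magnet and nut are on the fixed slats. Next I'll measure these and confirm with a crop.

```bash
cat > h.py <<'E'
import cv2, numpy as np
from rig import *
def ray(n,uv,z):
    c=camera_params(n); uv=np.atleast_2d(uv).astype(float)
    r=np.c_[uv,np.ones(len(uv))]@np.linalg.inv(c["K"]).T@c["rotation"].T
    return c["position"]+r*((z-c["position"][2])/r[:,2])[:,None]
def cloud(n,d):
    c=camera_params(n); v,u=np.mgrid[:480,:640]
    r=np.stack([u,v,np.ones_like(u)],-1)@np.linalg.inv(c["K"]).T
    return (r*d[...,None])@c["rotation"].T+c["position"]
def toframe(P,o,yaw):
    c,s=np.cos(yaw),np.sin(yaw); q=P[:,:2]-o
    return np.c_[q@[c,s],q@[-s,c]]
def biggest(m):
    n,l,st,ce=cv2.connectedComponentsWithStats(m.astype(np.uint8)); i=1+np.argmax(st[1:,4]); return l==i
E
python3 - <<'E'
from h import *
z=np.load("top0.npz"); p,d=z["p"],z["d"]; P=cloud("top",d); hsv=cv2.cvtColor(p,cv2.COLOR_RGB2HSV)
box=np.zeros((480,640),bool); box[125:310,240:395]=1
blue=box&(hsv[...,0]>100)&(hsv[...,0]<120)&(hsv[...,1]>130)
zz=P[...,2][blue]; print("blue z pct",np.percentile(zz,[5,25,50,75,95]))
m=blue&(abs(P[...,2]-.049)<.006); m=biggest(m)
v,u=np.nonzero(m); Q=ray("top",np.c_[u,v],.049)
R=cv2.minAreaRect((Q[:,:2]*1000).astype(np.float32)); B=cv2.boxPoints(R); print(R,B)
# yaw: long axis pointing to +x
e=B[1]-B[0]; f=B[2]-B[1]; e=e if np.hypot(*e)>np.hypot(*f) else f
e=e*np.sign(e[0]); yaw=np.arctan2(e[1],e[0]); ce=np.array(R[0])/1000
a=np.array([np.cos(yaw),np.sin(yaw)])
o=ce-a*0.022; print("yaw",yaw,"origin",o)
def rep(name,mask,h):
    v,u=np.nonzero(mask); F=toframe(ray("top",np.c_[u,v],h),o,yaw)*1000
    R=cv2.minAreaRect(F.astype(np.float32)); print(name,len(u),"px",u.mean().round(1),v.mean().round(1),"mean",F.mean(0).round(1),"min",F.min(0).round(1),"max",F.max(0).round(1),"rect",np.round(R[0],1),np.round(R[1],1),round(R[2],1),"z",np.median(P[...,2][mask]).round(4))
s=box&(hsv[...,1]<40)&(hsv[...,2]>150); s2=s.copy(); s2[:218]=0; rep("slat",biggest(s2),.055)
yel=box&(hsv[...,0]>22)&(hsv[...,0]<35)&(hsv[...,1]>150)&(hsv[...,2]>120)
l=yel.copy(); l[:,310:]=0; l[:190]=0; rep("seatL",biggest(l),.037)
l=yel.copy(); l[:,:330]=0; rep("seatR",biggest(l),.037)
red=box&((hsv[...,0]<8)|(hsv[...,0]>172))&(hsv[...,1]>130); red[:,285:]=0; rep("tab",biggest(red),.077)
sc=cv2.resize(p[125:305,240:400],None,fx=3.3,fy=3.3,interpolation=cv2.INTER_CUBIC)
z=np.load("scene0.npz")["p"]; s2=cv2.resize(z[205:345,240:470],None,fx=3.4,fy=3.4,interpolation=cv2.INTER_CUBIC)[:, :]
cv2.imwrite("pics/crop_top.png",sc[...,::-1]); cv2.imwrite("pics/crop_scene.png",s2[...,::-1])
E
```

```text
blue z pct [0.04259679 0.04690433 0.04962247 0.05244207 0.05649072]
((567.8867797851562, -63.5830078125), (442.39202880859375, 291.8447265625), 16.8857479095459) [[ 313.84222    11.798515]
 [ 398.6126   -267.46356 ]
 [ 821.93134  -138.96454 ]
 [ 737.16095   140.29755 ]]
yaw 0.29471183 origin [ 0.54683529 -0.06997322]
slat 1304 px 324.5 242.6 mean [-61.8  -0.2] min [ -88.7 -115.8] max [-34.2 115.9] rect [-61.9   0.1] [ 53.5 231.8] 0.5 z 0.0558
seatL 146 px 279.5 208.0 mean [ 76.5 103.5] min [50.3 90.9] max [102.8 116.4] rect [ 76.4 103.4] [52.4 25.4] 1.0 z 0.0384
seatR 149 px 345.2 190.4 mean [  76.5 -102.8] min [  50.2 -115.8] max [103.  -89.8] rect [  76.5 -102.9] [52.9 25.9] 0.5 z 0.0376
tab 9 px 268.6 196.8 mean [111.3 124.5] min [104.5 121.9] max [116.8 127. ] rect [110.7 124.8] [ 3. 12.] 75.2 z 0.0794
```

View pics/crop_top.png

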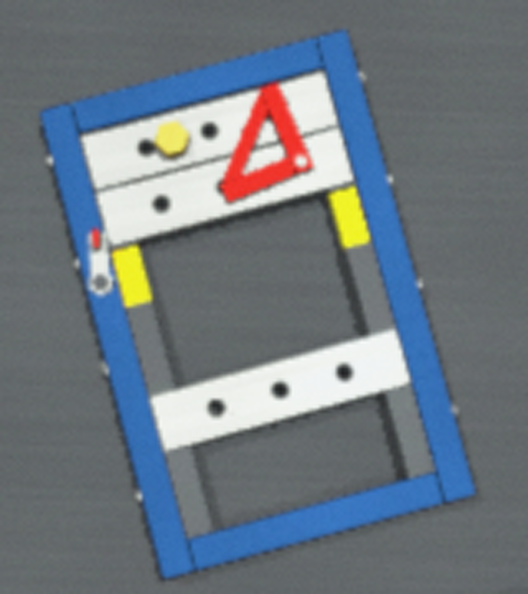

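View pics/crop_scene.png

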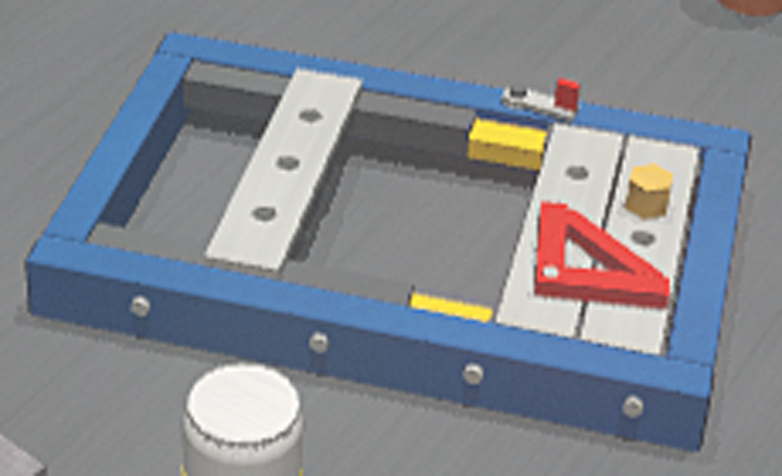

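The crops confirm it. The slat on the rails, about 54 x 232 mm at (325,243), is the large one, sitting near x = -62 and square. The seats read x = 76.5, so I'll shift the frame origin by +1.5 mm. The keeper is at roughly 0.2 rad. I'll now push the slat with open fingers, inside the opening and behind its rear edge.

```bash
cat >> h.py <<'E'
YAW=0.2947; A=np.array([np.cos(YAW),np.sin(YAW)]); O=np.array([.54684,-.06997])+A*.0015
def W(x,y,z): # frame mm -> world m
    return np.r_[O+A*x/1000+np.array([-A[1],A[0]])*y/1000, z]
def att(a): # tool x axis at frame yaw a, z down
    c,s=np.cos(a+YAW),np.sin(a+YAW); return np.array([[c,s,0],[s,-c,0],[0,0,-1.]])
def st(t):
    s=sense(); print(t,"t",round(s["time_s"],2),"fr",(toframe(s["position"][None],O,YAW)*1000).round(1)[0],"z",round(s["position"][2],4),"F",s["wrist_force"].round(1))
E
python3 - <<'E'
from h import *
p=sense()["position"]
move_l([p[0],p[1],.34],feed=.25)
movep(W(-120,0,.30),att(0)); st("above")
print(move_l(W(-120,0,.047),feed=.15,until_force=8)); st("down")
print(move_l(W(-75,0,.047),feed=.06,until_force=15)); st("contact?")
p,d=camera("top"); q,_=camera("scene")
cv2.imwrite("pics/c1.png",cv2.resize(q[180:345,230:470],None,fx=3.3,fy=3.3)[...,::-1])
E
```

```text
above t 2.75 fr [-120.2   -1. ] z 0.3 F [-0.1 -0.5  0.2]
False
down t 4.58 fr [-119.5   -0.3] z 0.0476 F [0.1 0.3 0.8]
False
contact? t 5.48 fr [-75.5   0.1] z 0.0468 F [-0.5  0.3 -0. ]
```

View pics/c1.png

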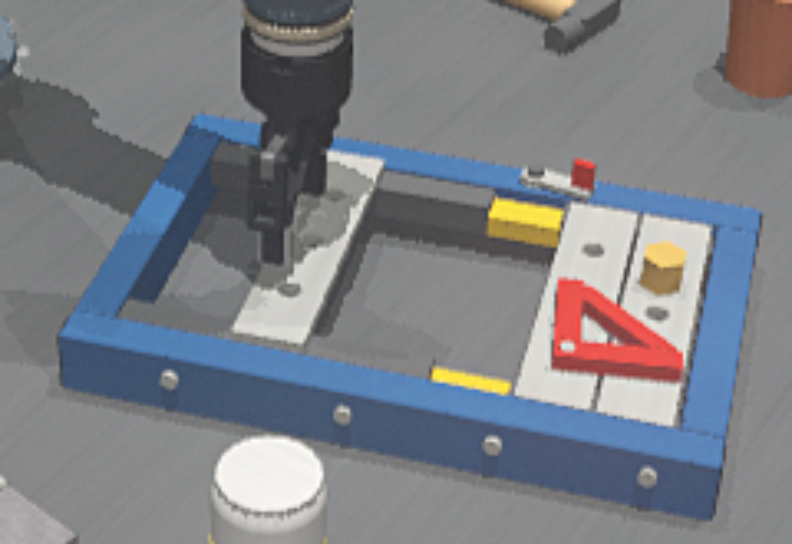

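The crop shows the fingers down at the slat's rear edge around (275,260), with the slat still square. It doesn't show whether the slat has moved, so I'll measure it and keep pushing.

```bash
cat >> h.py <<'E'
def slat(h=.055):
    q,d=camera("scene"); P=cloud("scene",d); hs=cv2.cvtColor(q,cv2.COLOR_RGB2HSV)
    F=toframe(P.reshape(-1,3),O,YAW).reshape(480,640,2)*1000
    m=(hs[...,1]<50)&(hs[...,2]>70)&(P[...,2]>.035)&(P[...,2]<.066)&(F[...,0]>-150)&(F[...,0]<103.)&(abs(F[...,1])<114)
    for s in (1,-1):
        k=m&(s*F[...,1]>65)&(s*F[...,1]<112)&(hs[...,2]>130)
        v,u=np.nonzero(k)
        if len(u)<10: print("side",s,"few"); continue
        G=toframe(ray("scene",np.c_[u,v],h),O,YAW)*1000
        print("side",s,len(u),"x",np.percentile(G[:,0],[2,50,98]).round(1),"z",np.percentile(P[...,2][k],[10,50,90]).round(4))
    return q
E
python3 - <<'E'
from h import *
slat()
print(move_l(W(-40,0,.047),feed=.06,until_force=20)); st("a")
slat()
E
```

```text
side 1 286 x [-76.2 -41.9  45.8] z [0.043  0.0521 0.0557]
side -1 421 x [-86.2 -50.1  47.5] z [0.0433 0.053  0.0559]
False
a t 6.37 fr [-40.3   0.1] z 0.0468 F [ 0.1 -0.4  0.8]
side 1 119 x [-103.3    8.8   47.7] z [0.0421 0.0443 0.0464]
side -1 382 x [-85.1 -53.   45.4] z [0.044  0.0534 0.0559]
```

```bash
python3 - <<'E'
from h import *
q,d=camera("scene"); t,_=camera("top")
a=cv2.resize(q[180:345,230:470],(790,543))
cv2.imwrite("pics/c2.png",a[...,::-1])
s=sense(); print(s["finger_gap"],s["wrist_force"],s["ft_torque"])
E
```

```text
0.0852808535700765 [-0.03883136 -0.29302139 -0.28251176] [-0.02698945 -0.03028717  0.03090323]
```

View pics/c2.png

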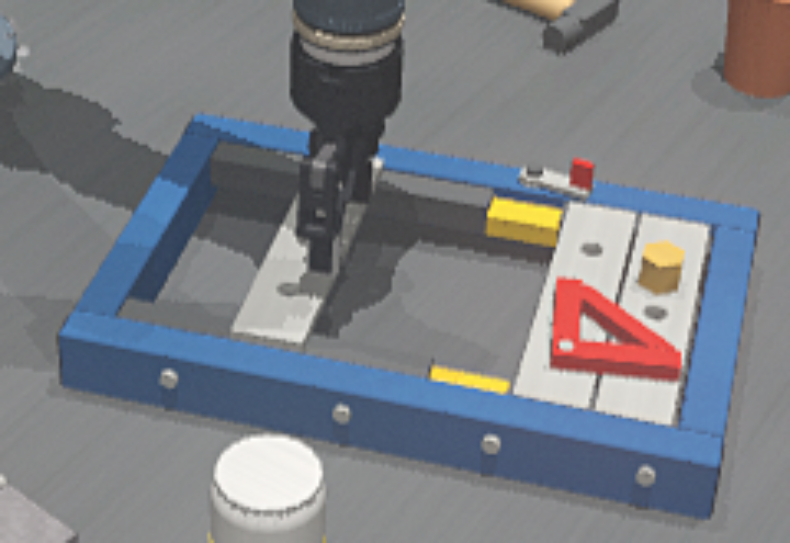

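The slat hasn't moved: the near fingertip at (320,268) hovers over it. I'll measure the tip height before going lower.

```bash
python3 - <<'E'
from h import *
q,d=camera("scene"); P=cloud("scene",d); F=toframe(P.reshape(-1,3),O,YAW).reshape(480,640,2)*1000
for v in range(240,272,3):
    u=327; print(v,q[v,u],F[v,u].round(0),P[v,u,2].round(3))
st("")
E
```

```text
240 [59 59 63] [-38. -71.] 0.142
243 [81 81 80] [-37. -72.] 0.135
246 [44 47 52] [-42. -55.] 0.114
249 [96 97 99] [-37. -72.] 0.119
252 [58 59 62] [-36. -75.] 0.113
255 [56 59 63] [-41. -55.] 0.09
258 [59 61 64] [-40. -60.] 0.085
261 [55 55 59] [-41. -53.] 0.071
264 [114 114 111] [-43. -44.] 0.056
267 [114 114 112] [-41. -54.] 0.055
270 [147 145 141] [-38. -64.] 0.054
 t 6.57 fr [-40.4  -0.1] z 0.047 F [ 0.9  0.8 -0.2]
```

The open tip sits near z = 0.065 when TCP z is 0.047, about 30 mm higher than nominal. I'll back off, go lower with a force guard, and check the slat's contact force.

```bash
python3 - <<'E'
from h import *
move_l(W(-120,0,.055),feed=.15)
print(move_l(W(-120,0,.014),feed=.08,until_force=6)); st("down")
print(move_l(W(-88,0,.014),feed=.06,until_force=25)); st("contact")
s=sense(); print(s["tcp_rot"].round(3))
q,d=camera("scene")
P=cloud("scene",d); F=toframe(P.reshape(-1,3),O,YAW).reshape(480,640,2)*1000
m=(F[...,1]<-35)&(F[...,1]>-85)&(abs(F[...,0]+88)<40)&(q.max(2)<90)&(P[...,2]>.02)&(P[...,2]<.06)
print(m.sum(), P[m][:,2].min() if m.any() else 0)
cv2.imwrite("pics/c3.png",cv2.resize(q[180:345,230:470],(790,543))[...,::-1])
E
```

```text
False
down t 7.92 fr [-1.197e+02  1.000e-01] z 0.0139 F [-0.1  0.2 -0.3]
False
contact t 8.6 fr [-87.7   0. ] z 0.0139 F [-1.6 -0.2  0.2]
[[ 0.957  0.291  0.001]
 [ 0.291 -0.957  0.   ]
 [ 0.001 -0.    -1.   ]]
50 0.03426447379210529
```

View pics/c3.png

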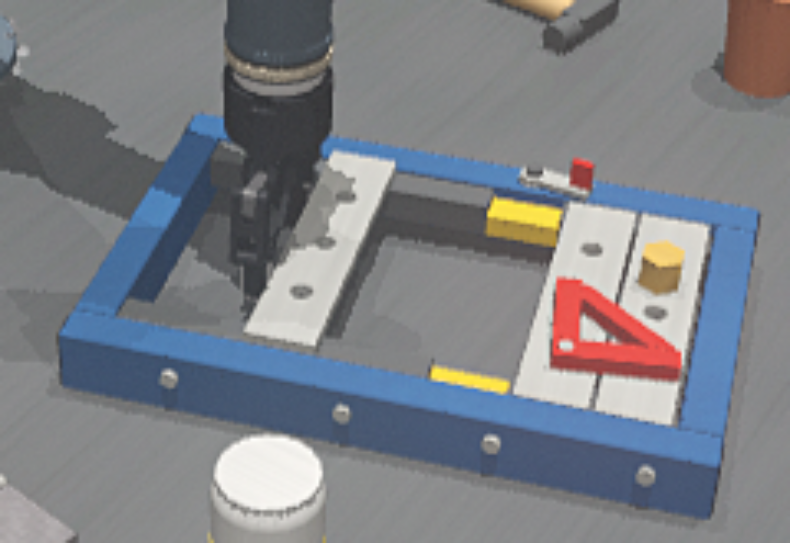

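The fingers are now behind the slat at (255,290), in contact at 1.6 N, and the slat has moved and stays square. I'll push it to the notch.

```bash
python3 - <<'E'
from h import *
print(move_l(W(20,0,.014),feed=.06,until_force=25)); st("20")
print(move_l(W(34,0,.014),feed=.03,until_force=25)); st("34")
for x in (37,39,41):
    r=move_l(W(x,0,.014),feed=.03,until_force=12); st(x); 
    if r: print("stop"); break
move_l(W(10,0,.014),feed=.15); move_l(W(-20,0,.014),feed=.15)
sleep(.2)
q,d=camera("scene"); t,td=camera("top"); np.savez("s1.npz",q=q,d=d,t=t,td=td)
cv2.imwrite("pics/c4.png",cv2.resize(q[180:345,230:470],(790,543),interpolation=cv2.INTER_CUBIC)[...,::-1])
P=cloud("scene",d); F=toframe(P.reshape(-1,3),O,YAW).reshape(480,640,2)*1000
for a,b in ((53,60),(60,75),(75,90),(90,98),(110,150)):
  for s in (1,-1):
    m=(F[...,0]>a)&(F[...,0]<b)&(s*F[...,1]>15)&(s*F[...,1]<110)&(q.min(2)>120); print(a,s,m.sum(),np.median(P[m][:,2]).round(4) if m.any() else "")
st("end")
E
```

```text
False
20 t 10.6 fr [18.3 -0. ] z 0.0139 F [-5.5 -0.7  4.5]
False
34 t 11.22 fr [34.4  0.2] z 0.0139 F [-1.8 -0.8 -1.3]
37 t 11.47 fr [37.1  0. ] z 0.0139 F [-1.9 -1.3 -1.6]
39 t 11.72 fr [39.6  0. ] z 0.0142 F [-1.6 -0.3 -0.7]
41 t 11.97 fr [40.5 -0. ] z 0.0141 F [-4.7 -2.1  2.5]
53 1 69 0.0461
53 -1 80 0.0463
60 1 140 0.0463
60 -1 179 0.0462
75 1 137 0.0456
75 -1 168 0.0461
90 1 76 0.046
90 -1 97 0.0457
110 1 364 0.046
110 -1 309 0.046
end t 12.97 fr [-19.1   0.1] z 0.0141 F [-0.3  0.5 -0.6]
```

View pics/c4.png

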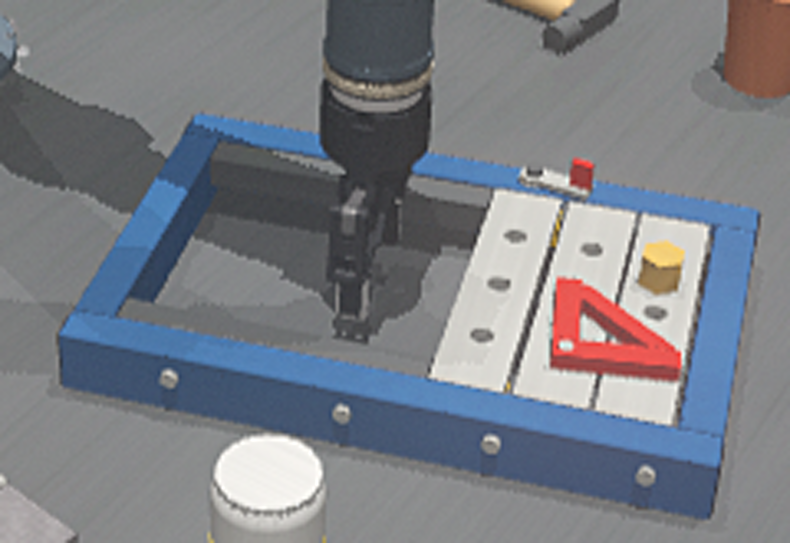

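The slat lies level: its surface reads 46 mm at every corner, the same as the fixed slats, with a yellow sliver at the gap (555,230). Now I'll close the fingers and hover outside the keeper tab, then measure the closed tip's height and the tab again.

```bash
cat >> h.py <<'E'
def kp(th,off,z,r=37):
    u=np.array([np.cos(th),-np.sin(th)]); t=np.array([-np.sin(th),-np.cos(th)])
    p=np.array([75,131.5])+r*u-off*t; return W(p[0],p[1],z)
E
python3 - <<'E'
from h import *
move_l(W(-20,0,.17),feed=.25)
command_gripper(0.0,20)
movep(kp(.2,30,.13),att(np.pi/2-.2)); sleep(.2); st("hover"); print(sense()["joint_pos"].round(2),sense()["finger_gap"])
q,d=camera("scene"); t,td=camera("top")
cv2.imwrite("pics/c5.png",cv2.resize(q[150:290,330:490],(800,700))[:600,...,::-1])
P=cloud("scene",d); F=toframe(P.reshape(-1,3),O,YAW).reshape(480,640,2)*1000
c=toframe(sense()["position"][None],O,YAW)[0]*1000
m=(np.hypot(F[...,0]-c[0],F[...,1]-c[1])<30)&(P[...,2]>.06)&(q.max(2)<130)
z=P[m][:,2]; print("tip z",np.percentile(z,[0,1,5,20]).round(4),m.sum())
m2=m&(P[...,2]<np.percentile(z,1)+.03); print("tip xy ext",np.percentile(F[m2],[3,97],axis=0).round(1),"tcp",c)
hs=cv2.cvtColor(q,cv2.COLOR_RGB2HSV)
r=((hs[...,0]<8)|(hs[...,0]>172))&(hs[...,1]>130)&(F[...,0]>60)&(F[...,0]<130)&(F[...,1]>100)&(F[...,1]<150)
print("tab",r.sum(),np.median(F[r],axis=0),np.percentile(P[r][:,2],[2,50,98]).round(4)) if r.any() else print("no tab")
E
```

```text
hover t 15.57 fr [116.8 151.5] z 0.1303 F [ 0.7 -0.1 -0.5]
[ 0.29  0.61 -0.76  1.72  0.48  1.01 -0.56] 4.752228216712284e-05
tip z [0.1326 0.1379 0.1468 0.1768] 784
tip xy ext [[102.  136.3]
 [129.5 153.4]] tcp [116.97064093 152.27832803]
tab 47 [112.07707977 121.58048341] [0.0564 0.0689 0.0776]
```

View pics/c5.png

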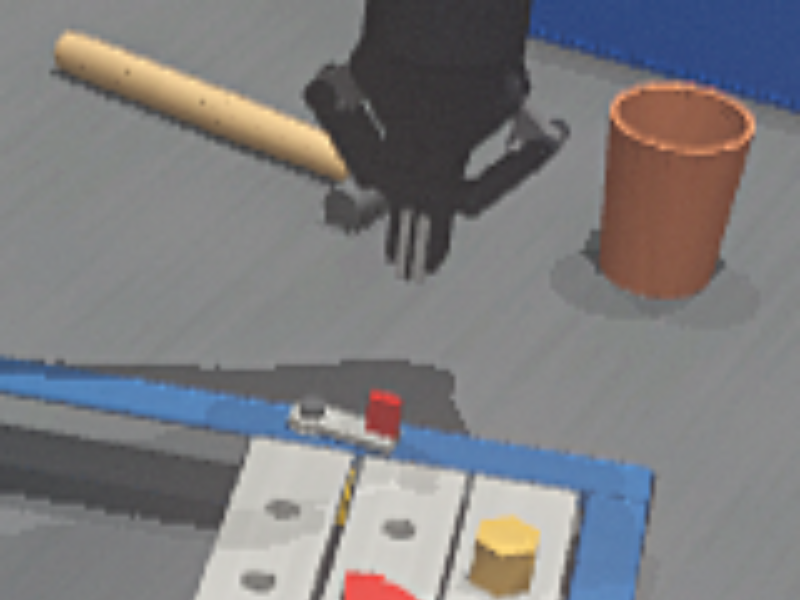

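The closed tip is about 3 mm above the TCP reading, and the hover is clear of everything. The tab at crop (383,413) is upright at (112,122), z 56–78 mm, as specified. I'll descend to a tip height of about 63 mm and sweep the arc.

```bash
python3 - <<'E'
from h import *
print(move_l(kp(.2,30,.060),feed=.1,until_force=8)); st("down")
print(move_l(kp(.2,15,.060),feed=.06,until_force=10)); st("contact")
for th in np.linspace(.3,1.55,8):
    r=move_l(kp(th,14,.060),att(np.pi/2-th),feed=.06,until_force=15)
    if r: print("stopped",th); break
st("arc")
p,td=camera("top"); q,d=camera("scene"); np.savez("s2.npz",q=q,d=d)
print(move_l(kp(1.57,4,.060),feed=.02,until_force=6)); st("stop")
q,d=camera("scene")
cv2.imwrite("pics/c6.png",cv2.resize(q[150:290,330:490],(800,700))[:600,...,::-1])
E
```

```text
False
down t 16.52 fr [117.7 153.8] z 0.0604 F [0.7 0.2 0.9]
False
contact t 16.92 fr [114.3 137.8] z 0.0603 F [-0.5  0.5 -0.1]
arc t 19.44 fr [90.7 95.2] z 0.0602 F [ 2.5  0.9 -1.4]
True
stop t 19.81 fr [90.8 95.2] z 0.0603 F [ 1.7 -0.7  1.4]
```

View pics/c6.png

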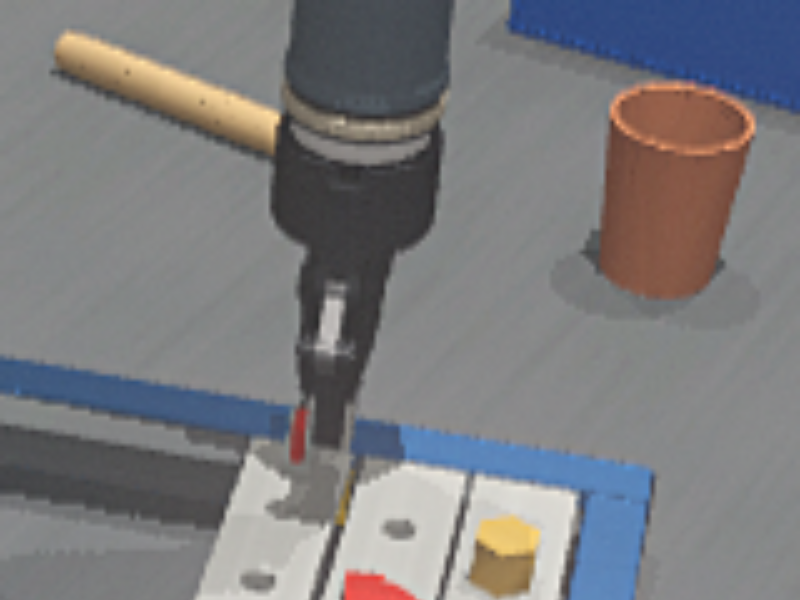

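The keeper is round over the slat end, with the tab at (298,435) edge-on. I'll press once more to confirm it's at the hard stop, then back off and measure the angle.

```bash
python3 - <<'E'
from h import *
print(move_l(kp(1.57,6,.060),feed=.02,until_force=15)); st("stop")
move_l(kp(1.57,26,.060),feed=.1); move_l(kp(1.57,26,.2),feed=.25); movep(W(-60,60,.33),att(0)); sleep(.2); st("away")
q,d=camera("scene"); t,td=camera("top")
P=cloud("scene",d); F=toframe(P.reshape(-1,3),O,YAW).reshape(480,640,2)*1000
for n,im in (("scene",q),("top",t)):
    hs=cv2.cvtColor(im,cv2.COLOR_RGB2HSV); PP=cloud(n,d if n=="scene" else td); FF=toframe(PP.reshape(-1,3),O,YAW).reshape(480,640,2)*1000
    r=((hs[...,0]<8)|(hs[...,0]>172))&(hs[...,1]>110)&(FF[...,0]>55)&(FF[...,0]<130)&(FF[...,1]>75)&(FF[...,1]<150)
    print(n,r.sum(),np.median(FF[r],axis=0) if r.any() else "",np.median(PP[r][:,2]) if r.any() else "")
for a,b in ((53,60),(90,98)):
  for s in (1,-1):
    m=(F[...,0]>a)&(F[...,0]<b)&(s*F[...,1]>15)&(s*F[...,1]<85)&(q.min(2)>120); print(a,s,m.sum(),np.median(P[m][:,2]).round(4))
cv2.imwrite("pics/c7.png",cv2.resize(q[150:350,230:490],(780,600),interpolation=cv2.INTER_CUBIC)[...,::-1])
E
```

```text
True
stop t 20.23 fr [91.  95.3] z 0.0606 F [1.9 1.3 0.5]
away t 22.23 fr [-59.5  60.5] z 0.3287 F [-0.1 -0.4 -0.1]
scene 25 [76.10023395 88.78986516] 0.07197209264212623
top 8 [73.41238176 92.76386831] 0.07603516418207823
53 1 49 0.046
53 -1 58 0.0456
90 1 58 0.046
90 -1 70 0.0461
```

View pics/c7.png

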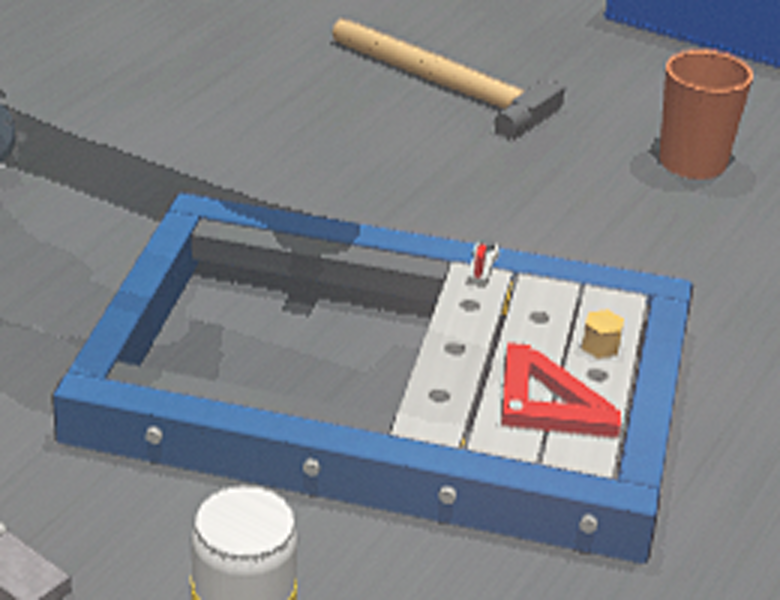

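The keeper is at its stop: the tab at (480,260) measures x ≈ 75, and a 15 N press moved it no further. The slat is level and everything else is in place, so I'm handing in.

```bash
python3 -c "
from rig import *
print(finish_job())"
```

```text
the job is handed in; nothing more can be done
None
```

I pushed the slat home so it lies level in the notches, swung the keeper over its end to the stop, and handed the job in at about 22 s; no verdict was returned.

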